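# Hold a roller home in the V-block gauge

## Robot

A 6-joint arm with a two-finger parallel gripper is mounted at the origin on a cart in front of the work surface, level with it; the furniture and walls round the work are solid. World frame = base frame: x ahead of the robot, y to its left, z up, the work surface at z = 0. Lengths are in m, angles in rad, forces in N, time in s.
With the tool pointing down it reaches from about 0.375 to 0.975 m from the base axis. Payload 3.8 kg.
Tool frame: the origin (TCP) lies between the finger pads; the fingertips stand 22 mm ahead of it and the grasp point (between the pads) lies 3 mm ahead of it (bot.finger_overhang is the distance from the TCP to the fingertips, in m); x points along the fingers, y is the direction in which the jaws open and shut, and the axes are right-handed (so a half turn about x gives the same grasp; the last joint's range is limited). The gripper opens to 85 mm and grips with 20 to 120 N. Pads are 22 mm wide; open, the fingers measure 114 mm over their backs; the gripper's body (76 mm by 85 mm) begins 54 mm behind the grasp point. The pads swing forward as they close: fully open they stand 13 mm farther back than shut.
Start: joints at [1.225, 0.264, 1.604, -0, 1.274, -0.037], TCP at [0.205, 0.643, 0.253] pointing down, gripper open.
Joint ranges: [-2.63, 2.63], [-0.94, 2.18], [0.31, 2.57], [-1.31, 4.45], [0, 2.66], [-2.55, 2.55]. Speed limits (rad/s): [2.57, 2.57, 3.14, 3.14, 3.14, 3.14].

## Interface

Orientations are given as a rotation vector (axis times angle).
In Python, from workcell import bot gives the robot as it stands. The module is installed in compiled form; this text tells all that it offers.
- The arm moves only by the tool arm_command, never from a script. Its argument "series" is a list that holds one entry, the list of rows, each a list of 7 numbers: the turn, a rotation vector about the tool's x, y, z in rad, then the shift along the tool's x, y, z in cm, then the opening, from 0 (shut) to 1 (fully open). In form: [[[rx, ry, rz, x, y, z, grip], ...]]. A call has 1 to 10 rows; each row shifts and turns the pose as measured when the row begins, along the tool's axes as they then stand; what a row does not reach is not made up. A row lasts 1/10 s, in which the tool goes at most 50 mm and 8.59 degrees, less where a joint would pass 70% of its speed; a pose out of reach is approached as far as the arm can. A call is refused whole if a number of a shift passes 5 or a number of a turn 0.15, either way. A call with a gripper value outside its range is refused whole. The fingers move at their own pace and stop on an object; "newtons" is the grip in N (left out, the last holds). Time passes only in rows, so rows that do not move let the fingers close. It gives the time, the measured TCP pose, the force and the opening at its end, in the units of the state.
- bot.read_state(): the state, without advancing time (a new reading comes with each control period).
- bot.read_camera(name): name is "scene" or "side" or "wrist"; returns (picture, depth): 420x560x3 uint8, blue, green, red; 420x560 float32, m along the optical axis (not along the pixel's ray), 0 where there is no reading.
- bot.camera_info(name): a dict with "K" (3x3 intrinsics, pixels), "extrinsics" (4x4, takes a point from camera to world coordinates). Camera axes: x right, y down, z forward; pixel columns grow to the right and rows downward; lengths in m; the calibration is good to about 2 mm. The wrist camera is an equidistant fisheye: a pixel r from the principal point sees the ray r / f radians off the axis. A picture is of the moment at which its call begins: read the wrist's pose just before it. camera_info takes no time and is no camera call; for the wrist camera it gives the pose at the moment of the call.
- bot.finish_job(): hands the job in, once; it reports no verdict.
The state is a dict: "time": time; "q": joint angles; "joint_vel": joint speeds; "joint_torque": joint torques, N m; "tool_pos": TCP position; "tcp_rot": TCP orientation; "wrist_force": force on the tool from outside, world axes, zero at the start; "torque": the same for the moment, N m; "width": opening from 0.0 (shut) to 1.0 (fully open).
Only numpy, scipy, OpenCV 4.12 (cv2) and the standard library are available. Lean on these libraries where they do the work, as an engineer would, in place of code of your own. Each camera call takes 0.05 s, during which the arm holds its last target.

## Task

Check the new roller in the bench gauge: take the one with the long shaft end out of the wooden rest, lay its shaft ends in the two V-blocks, long end towards the dial indicator, and slide it that way until the body's shoulder stands fully against the V-block. Finish still holding it there, pressed firmly but not hard down into both V-blocks, since the indicator's spring pushes back and the dial is read while it is held. Do not bump the indicator's case or post, and leave the other roller and the small things on the bench where they are.

Things in the scene. Friction and masses are not known exactly. Their poses are not given: they have to be found in the camera images.
- roller: The roller to check, 152 mm long, about 0.28 kg: black-sleeved body 40 mm in diameter, 46 mm long, with a steel shaft end 20 mm in diameter each side, 40 mm long at its +y, 66 mm (the long end) at its -y. Origin on the axis, mid-body; y is the axis. Starts level in one place of the rest, axis 45 mm above the bench; grip it across the body.
- roller_long_end (a point): Centre of the end face of the roller's long shaft end, 89 mm from the roller's origin along its -y.
- plain_roller: The other roller, to be left in the rest: body 34 mm in diameter and 46 mm long, both shaft ends 20 mm in diameter and 40 mm long. Origin on its axis, in the middle of the body; y along the axis.
- rest: Fixed plywood rest, 166 (x) x 100 (y) x 50 mm, origin under its centre. On a 10 mm bottom board stand two boards 14 mm thick at y = +-37 mm, 60 mm clear between them, each with two slots 23 mm wide and 15 mm deep at x = +-45 mm; the rollers lie in them, axes along y, 90 mm apart.
- gauge: Fixed bench gauge on a steel plate 104 (x) x 275 (y) x 12 mm. Origin on the bench under mid-body of a roller fully home, whose axis runs along y at x = 0, 45 mm above the bench. From +y to -y: open V-block, 66 mm gap for the roller's body and the fingers, dial V-block, plunger, clamp post (front at y = -100 mm), indicator (dial up, to y = -185 mm). All of it is below 67 mm.
- v_block_dial: Steel V-block next to the indicator, fixed; origin as gauge. It fills the gauge's y = -53 to -23 mm; the shoulder of the roller's body comes to stand on its face at y = -23 mm. 90-degree V open upwards, 30 mm wide at the mouth; top 46 mm above the bench, 48 mm wide in all.
- v_block_open: Steel V-block at the other end, the same V; origin is the gauge's origin; it fills y = +43 to +69 mm of the gauge. A push of 12 to 30 N down on the roller seats it well in both blocks; it slides along the Vs freely only while it is not pressed.
- indicator: The dial indicator's case and its clamp post, fixed on the gauge; origin is the gauge's origin. Not to be bumped (more than 5 N).
- plunger_tip (a point): Tip of the indicator's thin plunger, on the V axis, pointing to the gauge's +y. When free it stands at y = -83 mm, so it meets the long shaft end when the roller is 6 mm short of home.
- plunger (a joint): Travel of the indicator's plunger in m: 0 free, growing as it is pushed in towards -y; about 0.006 with the roller fully home, 0.010 at its stop. Its spring pushes back with 0.9 N at 0 and 1.5 N at 0.006.
- dial_caliper: Steel caliper lying on the bench, 72x173x7 mm; leave it.
- hex_key: Hex key lying on the bench, 31x93x6 mm; leave it.

How it is judged:
By the outcome, as a careful person would: the job done as asked, in the order asked, and still so for the second after the job is handed in, while the arm keeps its last pose, push and grip.
It also fails if it takes over 35 s, if anything falls off the work surface, if the arm or the gripper's body presses on something with over 40 N, if the wrist force passes 120 N, or if a joint passes its speed limit or range.

## Working session

There is one attempt and no reset: what is moved stays moved. The work goes in short steps, Python scripts to look and compute and a tool call to move; the robot and the scene stay as the last step left them, time stands still between calls to the robot, and variables do not carry over. Pictures are saved under pics/ and viewed, and the job is handed in when it is done.

Besides the shell and the picture viewer there is one more tool, called after "Call:" by a JSON object that holds its "fn" and its "kwargs", one argument or row to a line. arm_command: Moves the arm, as the interface text tells. Its arguments: {"type":"object","properties":{"series":{"type":"array"},"newtons":{"type":"number"}},"required":["series"]}

```bash
mkdir -p pics
cat > h.py <<'E'
import numpy as np, cv2
from workcell import bot
from scipy.spatial.transform import Rotation as R
def snap(n,tag):
    i=bot.camera_info(n); p,d=bot.read_camera(n)
    cv2.imwrite(f'pics/{tag}.png',p); np.savez(f'pics/{tag}.npz',p=p,d=d,K=i['K'],E=i['extrinsics']); return p,d,i
def load(tag):
    z=np.load(f'pics/{tag}.npz'); return z['p'],z['d'],z['K'],z['E']
def cloud(d,K,E):
    v,u=np.mgrid[:d.shape[0],:d.shape[1]]
    c=np.stack([(u-K[0,2])/K[0,0]*d,(v-K[1,2])/K[1,1]*d,d],-1)
    return c@E[:3,:3].T+E[:3,3]
E
python3 - <<'E'
from h import *
for n in('scene','side'):
    p,d,i=snap(n,n+'0'); print(i['K'].tolist(),np.round(i['extrinsics'],3).tolist())
s=bot.read_state(); print({k:np.round(v,4) for k,v in s.items()},bot.finger_overhang)
E
```

```text
[[500.8742435218772, 0.0, 283.39524696971944], [0.0, 500.8742435218772, 202.41647332031982], [0.0, 0.0, 1.0]] [[0.703, -0.525, 0.481, -0.072], [-0.711, -0.505, 0.489, -0.566], [-0.014, -0.686, -0.728, 0.903], [0.0, 0.0, 0.0, 1.0]]
[[378.95747070554347, 0.0, 277.4161878555294], [0.0, 378.95747070554347, 204.04342045206766], [0.0, 0.0, 1.0]] [[-1.0, -0.001, 0.028, 0.478], [-0.023, 0.641, -0.768, 0.693], [-0.017, -0.768, -0.64, 0.633], [0.0, 0.0, 0.0, 1.0]]
{'time': np.float64(0.1), 'q': array([ 1.2251,  0.2647,  1.6052,  0.    ,  1.2737, -0.0369]), 'joint_vel': array([-0.0001, -0.0001, -0.0035, -0.0004, -0.0013, -0.0012]), 'joint_torque': array([ 8.00000e-04, -5.16703e+01, -3.68589e+01, -0.00000e+00,
        6.20000e-03,  0.00000e+00]), 'tool_pos': array([0.2049, 0.6425, 0.2521]), 'tcp_rot': array([ 0.2408,  1.5576, -0.244 ]), 'wrist_force': array([-0.4132, -0.3583, -0.3026]), 'torque': array([ 0.0277, -0.0246,  0.0361]), 'width': np.float64(1.003)} 0.022
```

View pics/scene0.png

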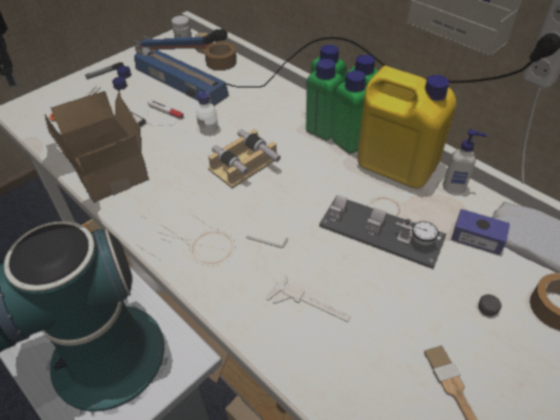

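View pics/side0.png

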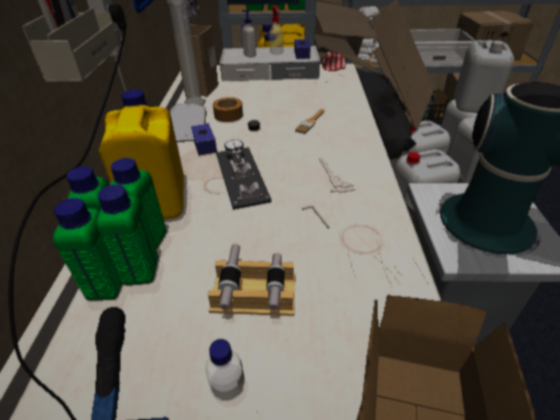

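Run:
```python
from h import *
p,d,K,E=load('scene0')
a=cv2.resize(p[125:190,200:290],None,fx=8,fy=8,interpolation=3)[:520,:720]
cv2.imwrite('pics/c1.png',a)
cv2.imwrite('pics/c2.png',cv2.resize(p[190:270,310:455],None,fx=5.5,fy=5.5,interpolation=3))
q,_,_,_=load('side0')
cv2.imwrite('pics/c3.png',cv2.resize(q[235:320,200:305],None,fx=7,fy=7,interpolation=3))
cv2.imwrite('pics/c4.png',cv2.resize(q[135:210,205:280],None,fx=8,fy=8,interpolation=3))
for n in('scene0','side0'):
    p,d,K,E=load(n); c=cloud(d,K,E)
    m=(d>0)&(c[...,0]>.3)&(c[...,0]<.9)&(abs(c[...,1])<.6)&(abs(c[...,2])<.02)
    print(n,np.median(c[m][:,2]),(d==0).mean())
```

```text
scene0 0.0006480201915646244 0.00421343537414966
side0 -0.00045476501697916394 0.003945578231292517
```

View pics/c1.png

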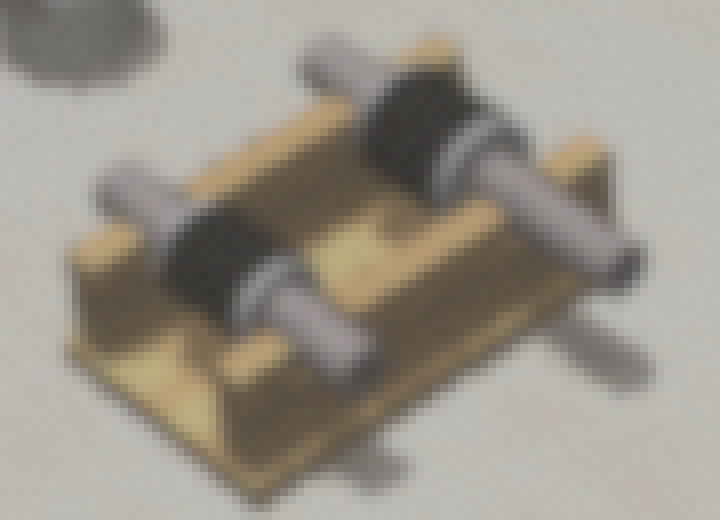

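View pics/c2.png

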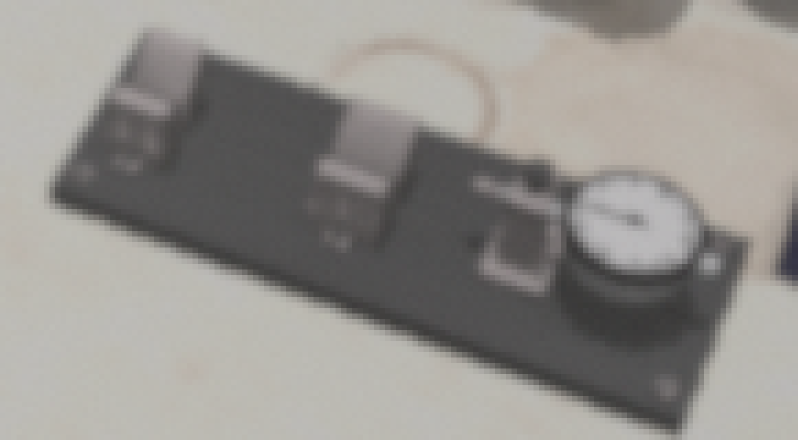

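View pics/c3.png

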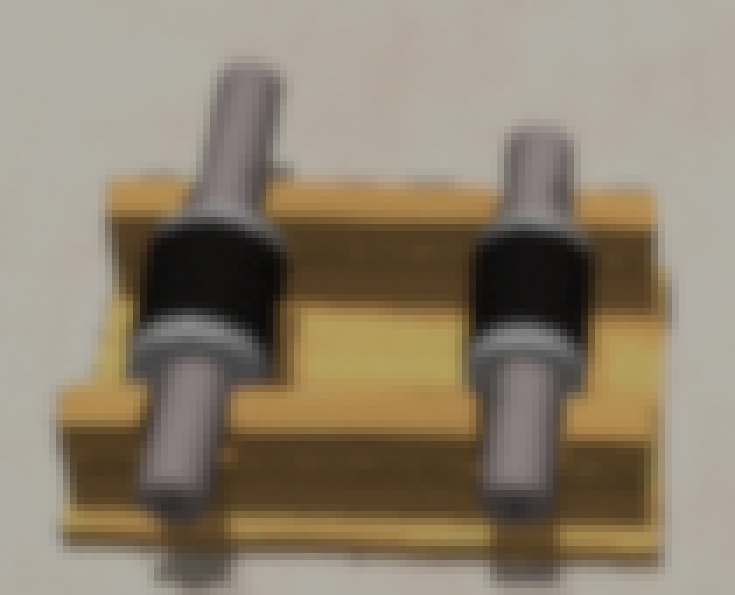

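View pics/c4.png

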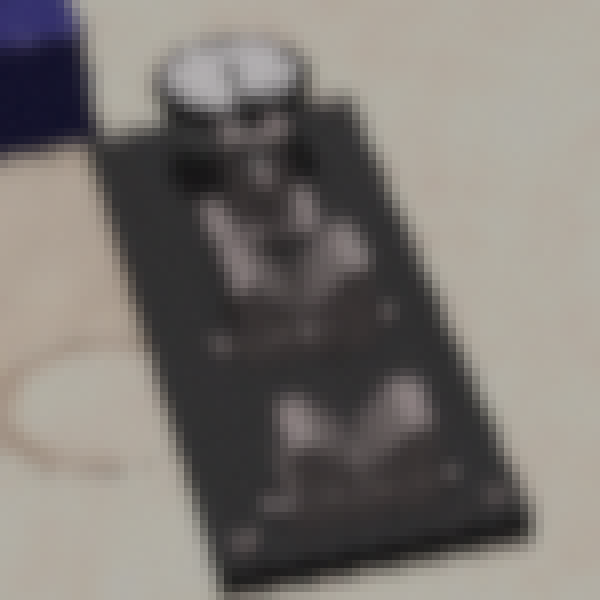

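Run:
```python
from h import *
for n in('scene0','side0'):
    p,d,K,E=load(n); c=cloud(d,K,E); x,y,z=c[...,0],c[...,1],c[...,2]
    hsv=cv2.cvtColor(p,cv2.COLOR_BGR2HSV).astype(int)
    # region overview
    if n=='scene0':
        print('rest px',c[157,243],c[147,257],'gauge',c[230,385])
    # gauge plate: dark, z ~ .012
    m=(p.max(-1)<95)&(z>.004)&(z<.02)&(x>.4)&(x<.95)&(y>-.5)&(y<.2)
    nc,l,st,_=cv2.connectedComponentsWithStats(m.astype(np.uint8)); k=1+np.argmax(st[1:,4]); 
    print(n,'plate comp',st[k], 'z',np.median(z[l==k]))
    # ray cast to plane .012
    v,u=np.nonzero(l==k); r=np.stack([(u-K[0,2])/K[0,0],(v-K[1,2])/K[1,1],np.ones(len(u))],-1)@E[:3,:3].T
    P=E[:3,3]+r*((.012-E[2,3])/r[:,2])[:,None]
    rc=cv2.minAreaRect(P[:,:2].astype(np.float32)*1000); print(rc)
    # V blocks tops z ~.046
    m=(z>.040)&(z<.05)&(x>.6)&(x<.85)&(y>-.3)&(y<.1)&(hsv[...,1]<80)
    nc,l,st,ce=cv2.connectedComponentsWithStats(m.astype(np.uint8))
    for k in range(1,nc):
        if st[k,4]>4: print('  vb',st[k],c[l==k].mean(0).round(4))
    # rest top
    m=(z>.03)&(z<.058)&(x>.45)&(x<.8)&(y>.1)&(y<.5)&(hsv[...,1]>90)
    print(' rest',m.sum(),c[m].min(0),c[m].max(0))
    m=(p.max(-1)<70)&(z>.035)&(z<.08)&(x>.4)&(x<.8)&(y>.05)&(y<.45)
    nc,l,st,ce=cv2.connectedComponentsWithStats(m.astype(np.uint8))
    for k in range(1,nc):
        if st[k,4]>15: print('  black',st[k],c[l==k].mean(0).round(4),np.percentile(c[l==k],[3,97],axis=0).round(4).tolist())
    # shafts: grey, above .045
    m=(hsv[...,1]<70)&(z>.044)&(z<.075)&(x>.45)&(x<.8)&(y>.1)&(y<.45)
    nc,l,st,ce=cv2.connectedComponentsWithStats(m.astype(np.uint8))
    for k in range(1,nc):
        if st[k,4]>15: 
            q=c[l==k]; print('  grey',st[k],q.mean(0).round(4),q.min(0).round(3),q.max(0).round(3))
```

```text
rest px [0.56091916 0.22884804 0.01170906] [0.5831903  0.19465371 0.05304618] gauge [ 0.61575937 -0.19883361  0.01420857]
scene0 plate comp [ 320  201  125   67 2738] z 0.012197591005330188
((611.7788696289062, -191.72789001464844), (105.75117492675781, 269.45172119140625), 17.232772827148438)
  vb [446 172  19  12  58] [ 0.8388 -0.233   0.0452]
  vb [338 195  10   7  25] [ 0.6034 -0.0808  0.0453]
  vb [373 208  14  10  86] [ 0.6258 -0.1693  0.0445]
  vb [379 222   3   2   5] [ 0.603  -0.1891  0.0431]
  vb [396 223   7   4  16] [ 0.6264 -0.2247  0.0464]
  vb [401 227  11   6  32] [ 0.6242 -0.2453  0.0454]
  vb [412 232  17  13  49] [ 0.6212 -0.2818  0.0449]
 rest 241 [0.47632969 0.10001518 0.03024612] [0.79630861 0.49892537 0.05798056]
  black [315 114   2  13  26] [0.7669 0.1559 0.0591] [[0.7638, 0.1524, 0.0387], [0.7702, 0.1592, 0.078]]
  black [245 135  14  14 108] [0.5857 0.219  0.0583] [[0.5759, 0.2071, 0.0425], [0.6019, 0.2324, 0.067]]
  black [221 152  13  13  98] [0.4991 0.2185 0.0573] [[0.4887, 0.2058, 0.0441], [0.5137, 0.2322, 0.0649]]
  grey [196 107  21  17 219] [0.5708 0
[... 908 characters left out ...]
]]
  black [267 268  18  17 239] [0.5026 0.2182 0.058 ] [[0.4866, 0.2005, 0.0488], [0.5192, 0.2347, 0.063]]
  black [221 302  10   7  29] [0.5928 0.282  0.0456] [[0.5853, 0.2753, 0.0406], [0.5997, 0.2841, 0.0493]]
  black [269 306  10   4  29] [0.5047 0.2827 0.0453] [[0.4967, 0.2815, 0.0402], [0.5131, 0.284, 0.0496]]
  black [238 374   5  11  23] [0.5528 0.4145 0.0431] [[0.5507, 0.4087, 0.0362], [0.5554, 0.4195, 0.0505]]
  grey [219 244  21  64 789] [0.5918 0.2205 0.0562] [0.575 0.131 0.044] [0.611 0.284 0.066]
  grey [267 253  17  55 639] [0.5034 0.2286 0.0553] [0.488 0.157 0.044] [0.519 0.284 0.065]
  grey [205 351  38  40 592] [0.5736 0.4206 0.0637] [0.551 0.384 0.044] [0.607 0.433 0.075]
```

```bash
cat >> h.py <<'E'
def Rt(yawj): # tool x down, y (jaws) at angle yawj in world xy
    y=np.array([np.cos(yawj),np.sin(yawj),0]); x=np.array([0,0,-1.]); return np.stack([x,y,np.cross(x,y)],1)
def plan(tp,yj,step=4.8,n=None):
    s=bot.read_state(); p=s['tool_pos']; A=R.from_rotvec(s['tcp_rot']); 
    c=[]
    for k in(0,np.pi):
        B=R.from_matrix(Rt(yj+k)); c.append(((A.inv()*B).as_rotvec(),B))
    dv,B=min(c,key=lambda t:np.linalg.norm(t[0]))
    L=np.linalg.norm(np.array(tp)-p)*100; a=np.linalg.norm(dv)
    n=n or int(max(1,np.ceil(L/step),np.ceil(a/.14)))
    print('t',s['time'].round(2),'n',n,'dist',L.round(2),'ang',a.round(3),'turn',dv.round(4))
    w=(np.array(tp)-p)*100/n
    for i in range(n):
        Ri=A*R.from_rotvec(dv*i/n)
        print(np.r_[dv/n,Ri.inv().apply(w)].round(3).tolist())
def st():
    s=bot.read_state(); r=R.from_rotvec(s['tcp_rot']).as_matrix()
    print('t',round(float(s['time']),2),'p',s['tool_pos'].round(4),'x',r[:,0].round(4),'y',r[:,1].round(4),'F',s['wrist_force'].round(2),'T',s['torque'].round(3),'w',round(float(s['width']),3),'q',s['q'].round(3))
E
python3 - <<'E'
from h import *
st(); plan((.57,.20,.25),0)
E
```

```text
t 0.1 p [0.2049 0.6425 0.2521] x [-7.0e-04 -1.9e-03 -1.0e+00] y [ 0.3039  0.9527 -0.002 ] F [-0.41 -0.36 -0.3 ] T [ 0.028 -0.025  0.036] w 1.003 q [ 1.225  0.265  1.605  0.     1.274 -0.037]Traceback (most recent call last):
  File "<stdin>", line 2, in <module>
  File "h.py", line 23, in plan
    print('t',s['time'].round(2),'n',n,'dist',L.round(2),'ang',a.round(3),'turn',dv.round(4))
              ^^^^^^^^^^^^^^^
AttributeError: 'float' object has no attribute 'round'
```

```bash
sed -i "s/s\['time'\].round(2)/round(float(s['time']),2)/; s/L.round(2)/round(float(L),2)/" h.py
python3 - <<'E'
from h import *
plan((.57,.20,.25),0)
E
```

```text
t 0.1 n 12 dist 57.37 ang 1.262 turn [1.262e+00 1.200e-03 1.800e-03]
[0.105, 0.0, 0.0, 0.022, -2.588, 4.019]
[0.105, 0.0, 0.0, 0.021, -2.152, 4.269]
[0.105, 0.0, 0.0, 0.021, -1.692, 4.471]
[0.105, 0.0, 0.0, 0.02, -1.214, 4.624]
[0.105, 0.0, 0.0, 0.019, -0.722, 4.726]
[0.105, 0.0, 0.0, 0.019, -0.221, 4.775]
[0.105, 0.0, 0.0, 0.018, 0.281, 4.772]
[0.105, 0.0, 0.0, 0.018, 0.78, 4.716]
[0.105, 0.0, 0.0, 0.018, 1.271, 4.608]
[0.105, 0.0, 0.0, 0.017, 1.748, 4.45]
[0.105, 0.0, 0.0, 0.017, 2.205, 4.241]
[0.105, 0.0, 0.0, 0.017, 2.638, 3.987]
```

Call:
{"fn": "arm_command", "kwargs": {
  "series": [
    [[0.1,0,0,0,-2.6,4.0,1],[0.105,0,0,0,-2.15,4.25,1],[0.105,0,0,0,-1.7,4.45,1],[0.105,0,0,0,-1.2,4.6,1],[0.105,0,0,0,-0.7,4.7,1],[0.105,0,0,0,-0.2,4.75,1],[0.105,0,0,0,0.3,4.75,1],[0.105,0,0,0,0.8,4.7,1],[0.105,0,0,0,1.3,4.6,1],[0.105,0,0,0,1.75,4.4,1]]
  ]
}}

```text
time: 1.1
tool_pos: [0.5088, 0.263, 0.246]
tcp_rot: [1.063, 1.293, -1.078]
wrist_force: [0.5, 0.7, 0.3]
width: 1.006
```

Run:
```python
from h import *
st();plan((.57,.20,.25),0)
```

```text
t 1.1 p [0.5088 0.263  0.246 ] x [-0.0065 -0.0059 -1.    ] y [ 0.9825  0.186  -0.0075] F [0.54 0.74 0.31] T [ 0.068 -0.048 -0.012] w 1.006 q [ 0.435  0.082  1.83  -0.003  1.239  0.249]
t 1.1 n 2 dist 8.79 ang 0.187 turn [0.1871 0.0053 0.007 ]
[0.094, 0.003, 0.004, -0.203, 2.419, 3.664]
[0.094, 0.003, 0.004, -0.203, 2.751, 3.421]
```

Call:
{"fn": "arm_command", "kwargs": {
  "series": [
    [[0.094,0.003,0.004,-0.2,2.4,3.65,1],[0.094,0.003,0.004,-0.2,2.75,3.4,1],[0,0,0,0,0,0,1]]
  ]
}}

```text
time: 1.4
tool_pos: [0.5737, 0.1917, 0.2485]
tcp_rot: [1.221, 1.2, -1.222]
wrist_force: [-0.9, -0.1, 0.1]
width: 1.0
```

Run:
```python
from h import *
st(); p,d,i=snap('wrist','w1'); st(); print(i['K'],i['extrinsics'].round(3))
```

```text
t 1.4 p [0.5737 0.1917 0.2485] x [ 6.0e-04 -1.5e-03 -1.0e+00] y [ 9.999e-01 -1.710e-02  6.000e-04] F [-0.89 -0.11  0.06] T [ 0.002 -0.019  0.027] w 1.0 q [ 0.282  0.136  1.765 -0.002  1.241  0.3  ]
t 1.45 p [0.572  0.1934 0.2481] x [-1.6e-03 -4.0e-04 -1.0e+00] y [ 0.9999 -0.0146 -0.0016] F [ 0.27  0.54 -0.22] T [-0.039 -0.005 -0.013] w 1.0 q [0.285 0.135 1.767 0.    1.241 0.299]
[[325.1922621    0.         277.61848901]
 [  0.         325.1922621  204.55762123]
 [  0.           0.           1.        ]] [[ 1.    -0.015 -0.004  0.574]
 [-0.016 -0.961 -0.277  0.263]
 [-0.     0.277 -0.961  0.368]
 [ 0.     0.     0.     1.   ]]
```

View pics/w1.png

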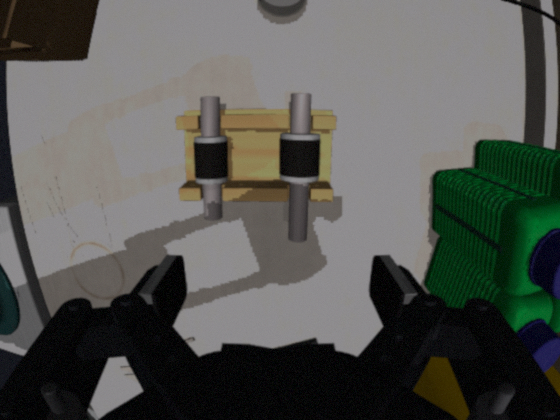

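```bash
cat >> h.py <<'E'
def rays(u,v,K,E):
    a=(np.asarray(u,float)-K[0,2])/K[0,0]; b=(np.asarray(v,float)-K[1,2])/K[1,1]; th=np.hypot(a,b)+1e-9
    c=np.stack([np.sin(th)*a/th,np.sin(th)*b/th,np.cos(th)],-1); return c,c@E[:3,:3].T
def onplane(u,v,z,K,E):
    c,r=rays(u,v,K,E); return E[:3,3]+r*((z-E[2,3])/r[...,2])[...,None]
def wcloud(d,K,E):
    v,u=np.mgrid[:d.shape[0],:d.shape[1]]; c,r=rays(u,v,K,E); return E[:3,3]+r*(d/c[...,2])[...,None]
E
python3 - <<'E'
from h import *
p,d,K,E=load('w1'); c=wcloud(d,K,E); z=c[...,2]
b=(abs(c[...,0]-.6)<.3)&(c[...,1]<.3)&(c[...,1]>.1); print('bench z',np.median(z[b&(z<.02)]))
for x0 in(.5915,.503):
    m=(abs(c[...,0]-x0)<.028)&(abs(c[...,1]-.21)<.12)&(z>.046)&(z<.08)&(cv2.cvtColor(p,cv2.COLOR_BGR2HSV)[...,1]<70)
    v,u=np.nonzero(m)
    print(m.sum(),u.min(),u.max(),v.min(),v.max())
    for r in range(v.min(),v.max()+1,8):
        q=u[v==r]; P=onplane([q.min()-.5,q.max()+.5],[r,r],.045,K,E); print(r,q.min(),q.max(),P[:,:2].round(4).tolist(),'mid',P[:,0].mean().round(4),'zmax',z[r][m[r]].max().round(3))
E
```

```text
bench z -0.0009128650215982081
3254 271 319 93 242
93 293 309 [[0.5891, 0.283], [0.6057, 0.283]] mid 0.5974 zmax 0.054
101 292 310 [[0.588, 0.275], [0.6067, 0.275]] mid 0.5973 zmax 0.055
109 292 310 [[0.5879, 0.2671], [0.6066, 0.267]] mid 0.5972 zmax 0.054
117 291 309 [[0.5868, 0.2591], [0.6055, 0.2591]] mid 0.5962 zmax 0.054
125 291 309 [[0.5867, 0.2512], [0.6055, 0.2511]] mid 0.5961 zmax 0.054
133 282 311 [[0.5777, 0.2433], [0.6075, 0.2431]] mid 0.5926 zmax 0.054
141 283 318 [[0.5786, 0.2353], [0.6145, 0.2351]] mid 0.5965 zmax 0.065
149 281 318 [[0.5765, 0.2273], [0.6145, 0.227]] mid 0.5955 zmax 0.065
157 283 313 [[0.5784, 0.2192], [0.6095, 0.2189]] mid 0.5939 zmax 0.065
165 284 317 [[0.5793, 0.2111], [0.6136, 0.2108]] mid 0.5964 zmax 0.065
173 281 316 [[0.5762, 0.203], [0.6127, 0.2025]] mid 0.5944 zmax 0.066
181 288 313 [[0.5831, 0.1946], [0.6097, 0.1943]] mid 0.5964 zmax 0.065
189 290 307 [[0.5851, 0.1862], [0.6036, 0.186]] mid 0.5943 zmax 0.055
197 290 307 [[0.5851, 0.1778], [0.6036, 0.1775]] mid 0.5943 zmax 0.054
205 289 307 [[0.584, 0.1692], [0.6037, 0.1689]] mid 0.5938 zmax 0
[... 736 characters left out ...]
224 [[0.4895, 0.2351], [0.5206, 0.2338]] mid 0.5051 zmax 0.062
152 197 225 [[0.4912, 0.2268], [0.5213, 0.2257]] mid 0.5062 zmax 0.062
160 197 221 [[0.4907, 0.2186], [0.5168, 0.2176]] mid 0.5037 zmax 0.062
168 196 223 [[0.4891, 0.2103], [0.5185, 0.2094]] mid 0.5038 zmax 0.062
176 199 226 [[0.4917, 0.2018], [0.5211, 0.201]] mid 0.5064 zmax 0.062
184 203 220 [[0.4954, 0.1933], [0.5144, 0.1928]] mid 0.5049 zmax 0.055
192 203 220 [[0.4948, 0.1848], [0.5139, 0.1843]] mid 0.5043 zmax 0.055
200 185 221 [[0.4743, 0.1765], [0.5145, 0.1758]] mid 0.4944 zmax 0.054
208 203 221 [[0.4934, 0.1674], [0.5139, 0.1671]] mid 0.5036 zmax 0.054
216 204 221 [[0.4937, 0.1585], [0.5133, 0.1583]] mid 0.5035 zmax 0.054
```

Run:
```python
from h import *
plan((.63,-.20,.25),.28)
```

```text
t 1.45 n 9 dist 39.76 ang 0.295 turn [-2.946e-01  2.000e-04  1.700e-03]
[-0.033, 0.0, 0.0, -0.02, 0.708, 4.361]
[-0.033, 0.0, 0.0, -0.02, 0.565, 4.382]
[-0.033, 0.0, 0.0, -0.02, 0.421, 4.398]
[-0.033, 0.0, 0.0, -0.02, 0.277, 4.409]
[-0.033, 0.0, 0.0, -0.02, 0.133, 4.416]
[-0.033, 0.0, 0.0, -0.021, -0.012, 4.418]
[-0.033, 0.0, 0.0, -0.021, -0.156, 4.415]
[-0.033, 0.0, 0.0, -0.021, -0.301, 4.408]
[-0.033, 0.0, 0.0, -0.021, -0.445, 4.395]
```

Call:
{"fn": "arm_command", "kwargs": {
  "series": [
    [[-0.033,0,0,0,0.7,4.4,1],[-0.033,0,0,0,0.6,4.4,1],[-0.033,0,0,0,0.4,4.4,1],[-0.033,0,0,0,0.3,4.4,1],[-0.033,0,0,0,0.1,4.4,1],[-0.033,0,0,0,0,4.4,1],[-0.033,0,0,0,-0.1,4.4,1],[-0.033,0,0,0,-0.3,4.4,1],[-0.033,0,0,0,-0.4,4.4,1],[0,0,0,0,0,0,1]]
  ]
}}

```text
time: 2.45
tool_pos: [0.6332, -0.1974, 0.241]
tcp_rot: [0.971, 1.358, -0.973]
wrist_force: [-0.7, 1.0, -0.5]
width: 1.0
```

Run:
```python
from h import *
st(); p,d,i=snap('wrist','w2'); st()
```

```text
t 2.45 p [ 0.6332 -0.1974  0.241 ] x [-0.0118  0.0069 -0.9999] y [ 0.9491  0.3149 -0.009 ] F [-0.66  0.95 -0.53] T [ 0.047  0.024 -0.031] w 1.0 q [-0.341  0.258  1.635  0.003  1.263 -0.662]
t 2.5 p [ 0.6328 -0.1948  0.2408] x [-0.0128  0.0092 -0.9999] y [ 0.949   0.3151 -0.0092] F [-0.86  0.47 -0.3 ] T [ 0.007 -0.031  0.025] w 1.002 q [-0.338  0.257  1.636  0.005  1.264 -0.66 ]
```

View pics/w2.png

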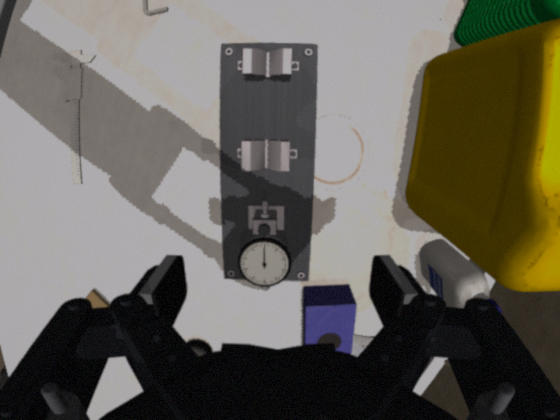

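Run:
```python
from h import *
p,d,K,E=load('w2'); 
cv2.imwrite('pics/w2c.png',cv2.resize(p[35:185,200:340],None,fx=4,fy=4,interpolation=3))
c=wcloud(d,K,E); z=c[...,2]
m=(p.max(-1)<110)&(z>.005)&(z<.02)
nc,l,s,_=cv2.connectedComponentsWithStats(m.astype(np.uint8)); 
k=max(range(1,nc),key=lambda k:s[k,4]*(s[k,0]>200)*(s[k,0]+s[k,2]<340)); print(s[k])
v,u=np.nonzero(l==k); P=onplane(u,v,.012,K,E)[:,:2]*1000
rc=cv2.minAreaRect(P.astype(np.float32)); print(rc)
for a,b in((40,85),(132,178)):
    m=np.zeros(z.shape,bool); m[a:b,225:312]=1
    m&=(z>.038)&(z<.052); v,u=np.nonzero(m); 
    Q=c[m]; print(m.sum(),u.min(),u.max(),v.min(),v.max(),Q[:,2].max()); P=onplane(u,v,.046,K,E)[:,:2]*1000
    print(cv2.minAreaRect(P.astype(np.float32)))
```

```text
[  220    43    97   238 16097]
((614.8250732421875, -187.28944396972656), (103.31095123291016, 272.2188415527344), 17.258892059326172)
881 242 292 48 74 0.04718683979442462
((581.8759155273438, -82.47518920898438), (47.87843322753906, 26.273578643798828), 17.68936538696289)
967 241 290 140 171 0.047096663697987984
((609.5613403320312, -170.87982177734375), (47.43476867675781, 29.907978057861328), 16.806678771972656)
```

View pics/w2c.png

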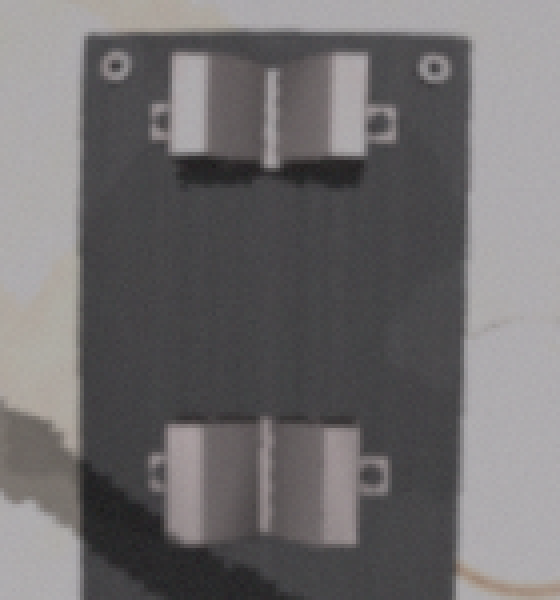

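Run:
```python
from h import *
plan((.594,.220,.15),-.027)
```

```text
t 2.5 n 9 dist 42.64 ang 0.348 turn [ 0.3475 -0.0111  0.0114]
[0.039, -0.001, 0.001, 1.057, 1.052, -4.497]
[0.039, -0.001, 0.001, 1.052, 0.877, -4.535]
[0.039, -0.001, 0.001, 1.048, 0.7, -4.567]
[0.039, -0.001, 0.001, 1.043, 0.521, -4.592]
[0.039, -0.001, 0.001, 1.038, 0.342, -4.61]
[0.039, -0.001, 0.001, 1.032, 0.163, -4.621]
[0.039, -0.001, 0.001, 1.027, -0.017, -4.625]
[0.039, -0.001, 0.001, 1.021, -0.197, -4.622]
[0.039, -0.001, 0.001, 1.015, -0.376, -4.612]
```

Call:
{"fn": "arm_command", "kwargs": {
  "series": [
    [[0.039,-0.001,0.001,1,1.05,-4.5,1],[0.039,-0.001,0.001,1,0.9,-4.55,1],[0.039,-0.001,0.001,1,0.7,-4.55,1],[0.039,-0.001,0.001,1,0.5,-4.6,1],[0.039,-0.001,0.001,1,0.35,-4.6,1],[0.039,-0.001,0.001,1,0.15,-4.6,1],[0.039,-0.001,0.001,1,0,-4.6,1],[0.039,-0.001,0.001,1,-0.2,-4.6,1],[0.039,-0.001,0.001,1,-0.4,-4.6,1],[0,0,0,0,0,0,1]]
  ]
}}

```text
time: 3.5
tool_pos: [0.582, 0.2462, 0.1512]
tcp_rot: [1.234, 1.207, -1.235]
wrist_force: [-0.6, 0.1, -0.9]
width: 1.005
```

Run:
```python
from h import *
st(); plan((.594,.220,.10),-.027); snap('wrist','w3'); st()
```

```text
t 3.5 p [0.582  0.2462 0.1512] x [-0.0091  0.0083 -0.9999] y [ 0.9995 -0.0308 -0.0093] F [-0.59  0.12 -0.89] T [-0.008 -0.04  -0.013] w 1.005 q [0.355 0.266 1.797 0.012 1.084 0.38 ]
t 3.5 n 2 dist 5.87 ang 0.013 turn [-0.0039 -0.008   0.0093]
[-0.002, -0.004, 0.005, 2.544, 0.665, 1.309]
[-0.002, -0.004, 0.005, 2.552, 0.651, 1.3]
t 3.55 p [0.5824 0.2442 0.1517] x [-0.0087  0.007  -0.9999] y [ 0.9995 -0.0304 -0.0089] F [-0.77 -0.48  0.3 ] T [ 0.004  0.004 -0.001] w 1.001 q [0.353 0.265 1.797 0.011 1.085 0.378]
```

View pics/w3.png

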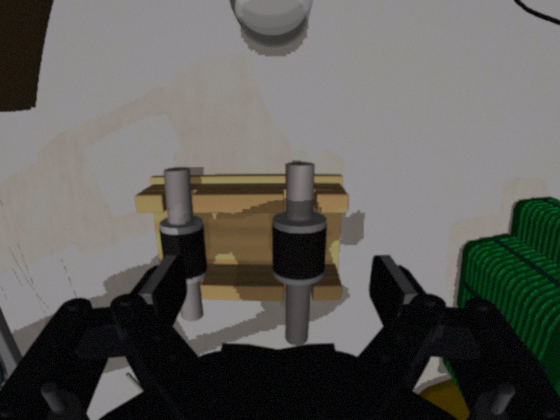

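Run:
```python
from h import *
p,d,K,E=load('w3'); c=wcloud(d,K,E); z=c[...,2]
m=np.zeros(z.shape,bool); m[155:348,265:332]=1
m&=(z>.047)&(z<.08)&(cv2.cvtColor(p,cv2.COLOR_BGR2HSV)[...,1]<70)
v,u=np.nonzero(m); print(v.min(),v.max())
for r in range(v.min(),v.max()+1,10):
    q=u[v==r]; P=onplane([q.min()-.5,q.max()+.5],[r,r],.047,K,E); print(r,q.min(),q.max(),P[:,:2].round(4).tolist(),'mid',P.mean(0)[:2].round(4),'zmax',z[r][m[r]].max().round(3))
print(c[m].min(0),c[m].max(0)); b=c[m&(z>.058)]; print('body',b.min(0),b.max(0))
```

```text
164 344
164 288 313 [[0.5883, 0.2829], [0.6065, 0.2825]] mid [0.5974 0.2827] zmax 0.052
174 287 312 [[0.5874, 0.2759], [0.6057, 0.2754]] mid [0.5966 0.2757] zmax 0.054
184 287 312 [[0.5873, 0.2687], [0.6057, 0.2683]] mid [0.5965 0.2685] zmax 0.054
194 287 312 [[0.5871, 0.2615], [0.6056, 0.261]] mid [0.5964 0.2612] zmax 0.054
204 287 312 [[0.5869, 0.2541], [0.6056, 0.2536]] mid [0.5963 0.2538] zmax 0.055
214 287 312 [[0.5868, 0.2466], [0.6056, 0.2461]] mid [0.5962 0.2463] zmax 0.055
224 273 325 [[0.5764, 0.2392], [0.6152, 0.2381]] mid [0.5958 0.2387] zmax 0.061
234 275 322 [[0.5776, 0.2314], [0.6131, 0.2303]] mid [0.5954 0.2309] zmax 0.065
244 278 323 [[0.5796, 0.2234], [0.614, 0.2223]] mid [0.5968 0.2228] zmax 0.064
254 284 323 [[0.5839, 0.2151], [0.6142, 0.214]] mid [0.599  0.2146] zmax 0.065
264 274 320 [[0.576, 0.2069], [0.612, 0.2057]] mid [0.594  0.2063] zmax 0.064
274 274 322 [[0.5757, 0.1982], [0.6138, 0.1969]] mid [0.5948 0.1975] zmax 0.064
284 287 309 [[0.5856, 0.189], [0.6037, 0.1883]] mid [0.5947 0.1887] zmax 0.065
294 287 309 [[0.5854, 0.1797], [0.6038, 0.179]] mid [0.5946 0.1794] zmax 0.055
304 287 308 [[0.5853, 0.1701], [0.6031, 0.1694]] mid [0.5942 0.1697] zmax 0.054
314 287 308 [[0.5851, 0.1601], [0.6033, 0.1593]] mid [0.5942 0.1597] zmax 0.055
324 287 308 [[0.5849, 0.1496], [0.6035, 0.1488]] mid [0.5942 0.1492] zmax 0.054
334 287 306 [[0.5848, 0.1387], [0.6019, 0.138]] mid [0.5933 0.1383] zmax 0.055
344 290 302 [[0.5872, 0.1271], [0.5986, 0.1266]] mid [0.5929 0.1268] zmax 0.055
[0.57539958 0.13059129 0.04700589] [0.61546843 0.28347317 0.06545188]
body [0.5802508  0.19706025 0.0580027 ] [0.61083404 0.24364763 0.06545188]
```

Call:
{"fn": "arm_command", "kwargs": {
  "series": [
    [[0,-0.004,0.004,2.5,0.6,1.2,1],[0,-0.004,0.004,2.5,0.6,1.2,1],[0,0,0,0,0,0,1]]
  ]
}}

```text
time: 3.85
tool_pos: [0.591, 0.2232, 0.1023]
tcp_rot: [1.225, 1.198, -1.225]
wrist_force: [-1.0, -0.5, -0.5]
width: 1.002
```

Run:
```python
from h import *
st(); plan((.595,.220,.048),-.028,n=3)
```

```text
t 3.85 p [0.591  0.2232 0.1023] x [ 6.e-04 -9.e-04 -1.e+00] y [ 9.998e-01 -2.180e-02  7.000e-04] F [-1.03 -0.5  -0.53] T [-0.032  0.003  0.028] w 1.002 q [ 3.220e-01  3.140e-01  1.836e+00 -1.000e-03  9.920e-01  3.450e-01]
t 3.85 n 3 dist 5.45 ang 0.006 turn [ 0.0062  0.0009 -0.0007]
[0.002, 0.0, -0.0, 1.81, 0.134, 0.101]
[0.002, 0.0, -0.0, 1.81, 0.134, 0.101]
[0.002, 0.0, -0.0, 1.81, 0.135, 0.101]
```

Call:
{"fn": "arm_command", "kwargs": {
  "series": [
    [[0.002,0,0,1.8,0.15,0.1,1],[0.002,0,0,1.8,0.15,0.1,1],[0.002,0,0,1.8,0.15,0.1,1],[0,0,0,0,0,0,1]]
  ]
}}

```text
time: 4.25
tool_pos: [0.5957, 0.2204, 0.0505]
tcp_rot: [1.233, 1.194, -1.228]
wrist_force: [-0.9, -0.3, -0.3]
width: 0.999
```

Run:
```python
from h import *
st(); plan((.595,.220,.048),-.028,n=1)
```

```text
t 4.25 p [0.5957 0.2204 0.0505] x [ 0.003   0.0011 -1.    ] y [ 0.9996 -0.0289  0.003 ] F [-0.94 -0.34 -0.34] T [0.06  0.022 0.007] w 0.999 q [0.315 0.379 1.858 0.    0.901 0.344]
t 4.25 n 1 dist 0.26 ang 0.003 turn [-0.0009 -0.0012 -0.003 ]
[-0.001, -0.001, -0.003, 0.248, -0.073, 0.044]
```

Call:
{"fn": "arm_command", "kwargs": {
  "series": [
    [[0,0,0,0.25,-0.05,0,1],[0,0,0,0,0,0,0.3],[0,0,0,0,0,0,0],[0,0,0,0,0,0,0],[0,0,0,0,0,0,0],[0,0,0,0,0,0,0]]
  ],
  "newtons": 70
}}

```text
time: 4.85
tool_pos: [0.5972, 0.2215, 0.0523]
tcp_rot: [1.237, 1.192, -1.223]
wrist_force: [0.1, -0.1, -3.1]
width: 0.447
```

Run:
```python
from h import *
st()
```

```text
t 4.85 p [0.5972 0.2215 0.0523] x [ 0.008   0.0032 -1.    ] y [ 0.9996 -0.0289  0.0079] F [ 0.06 -0.14 -3.12] T [0.009 0.04  0.026] w 0.447 q [3.160e-01 3.770e-01 1.857e+00 1.000e-03 8.990e-01 3.440e-01]
```

Call:
{"fn": "arm_command", "kwargs": {
  "series": [
    [[0,0,0,-2,0,0,0],[0,0,0,-3,0,0,0],[0,0.004,0,-3,0,0,0],[0,0.004,0,-3,0,0,0],[0,0,0,0,0,0,0]]
  ]
}}

```text
time: 5.35
tool_pos: [0.5927, 0.22, 0.1604]
tcp_rot: [1.236, 1.203, -1.228]
wrist_force: [1.6, 1.2, -2.7]
width: 0.445
```

Run:
```python
from h import *
st(); snap('wrist','w4'); st()
```

```text
t 5.35 p [0.5927 0.22   0.1604] x [-0.0017  0.0085 -1.    ] y [ 0.9996 -0.0287 -0.0019] F [ 1.62  1.17 -2.65] T [ 0.074 -0.12   0.007] w 0.445 q [0.312 0.255 1.793 0.01  1.093 0.336]
t 5.4 p [0.5911 0.2195 0.1577] x [-0.0056  0.0071 -1.    ] y [ 0.9996 -0.0288 -0.0058] F [-0.04  0.19 -3.99] T [0.03  0.015 0.048] w 0.449 q [0.312 0.257 1.796 0.01  1.092 0.336]
```

View pics/w4.png

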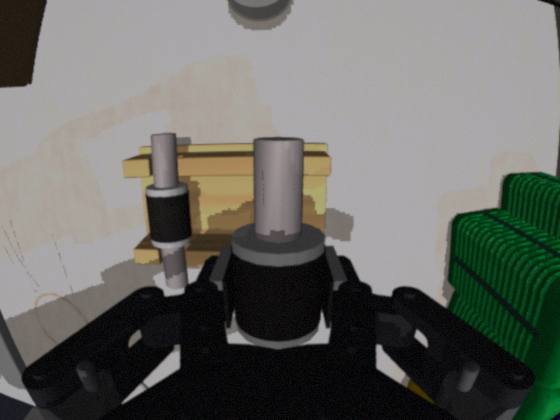

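```bash
cat > held.py <<'E'
from h import *
import sys
def held(tag,p0,rv):
    p,d,K,E=load(tag); c=wcloud(d,K,E); T=R.from_rotvec(rv).as_matrix()
    t=(c-p0)@T*1000   # tool coords mm: x down, y jaw, z
    m=(abs(t[...,1])<14)&(t[...,2]<-28)&(t[...,2]>-75)&(t[...,0]>-25)&(t[...,0]<10)
    v,u=np.nonzero(m); q=t[m]; print(m.sum(),'z range',q[:,2].min().round(1),q[:,2].max().round(1))
    for a in range(-65,-25,5):
        s=q[(q[:,2]>=a)&(q[:,2]<a+5)]
        if len(s)>10: print(a,len(s),'y',np.percentile(s[:,1],[1,99]).round(1),s[:,1].mean().round(2),'top x',np.percentile(s[:,0],2).round(2))
    b=(abs(t[...,1])<10)&(t[...,2]<0)&(t[...,2]>-32)&(t[...,0]>-28)&(t[...,0]<-14)
    if b.sum(): q=t[b]; print('body',q[:,2].min(),q[:,2].max(),np.percentile(q[:,0],3))
    return t
E
python3 - <<'E'
from held import *
held('w4',np.array([.5927,.22,.1604]),np.array([1.236,1.203,-1.228]))
E
```

```text
4383 z range -61.8 -28.0
-65 306 y [-9.8  9. ] -0.58 top x -2.21
-60 688 y [-10.3   9.1] -0.58 top x -2.39
-55 661 y [-10.4   9.3] -0.56 top x -2.42
-50 662 y [-10.5   9.1] -0.63 top x -2.43
-45 632 y [-10.6   9. ] -0.72 top x -2.46
-40 615 y [-10.2   9.2] -0.59 top x -2.41
-35 582 y [-10.3   9.3] -0.58 top x -2.36
-30 237 y [-10.4   8.8] -0.64 top x -2.24
body -15.176719404687363 -15.176719404687363 -14.10454859207276
```

Run:
```python
from h import *
plan((.5951,-.1227,.14),.302,step=4.4)
```

```text
t 5.4 n 8 dist 34.27 ang 0.331 turn [-0.3308 -0.0079  0.0046]
[-0.041, -0.001, 0.001, 0.19, 0.174, 4.276]
[-0.041, -0.001, 0.001, 0.195, -0.003, 4.279]
[-0.041, -0.001, 0.001, 0.199, -0.18, 4.275]
[-0.041, -0.001, 0.001, 0.203, -0.356, 4.264]
[-0.041, -0.001, 0.001, 0.207, -0.533, 4.245]
[-0.041, -0.001, 0.001, 0.211, -0.708, 4.219]
[-0.041, -0.001, 0.001, 0.214, -0.882, 4.186]
[-0.041, -0.001, 0.001, 0.218, -1.054, 4.146]
```

Call:
{"fn": "arm_command", "kwargs": {
  "series": [
    [[-0.041,-0.001,0.001,0.2,0.2,4.3,0],[-0.041,-0.001,0.001,0.2,0,4.3,0],[-0.041,-0.001,0.001,0.2,-0.2,4.3,0],[-0.041,-0.001,0.001,0.2,-0.35,4.2,0],[-0.041,-0.001,0.001,0.2,-0.55,4.2,0],[-0.041,-0.001,0.001,0.2,-0.7,4.2,0],[-0.041,-0.001,0.001,0.2,-0.8,3.5,0],[-0.03,0,0,0,-0.4,2,0],[0,0,0,0,0,0,0]]
  ]
}}

```text
time: 6.3
tool_pos: [0.583, -0.1014, 0.1177]
tcp_rot: [0.972, 1.364, -0.996]
wrist_force: [0.4, -0.3, -2.3]
width: 0.443
```

Run:
```python
from h import *
st(); plan((.5951,-.1227,.11),.302,step=1.5)
```

```text
t 6.3 p [ 0.583  -0.1014  0.1177] x [-0.0284  0.003  -0.9996] y [ 0.9531  0.3016 -0.0262] F [ 0.42 -0.3  -2.34] T [ 0.057 -0.02  -0.015] w 0.443 q [-0.213  0.244  1.894 -0.004  1.032 -0.517]
t 6.3 n 2 dist 2.57 ang 0.029 turn [ 0.0043 -0.0114  0.0262]
[0.002, -0.006, 0.013, 0.366, 0.267, 1.204]
[0.002, -0.006, 0.013, 0.376, 0.264, 1.202]
```

Call:
{"fn": "arm_command", "kwargs": {
  "series": [
    [[0.002,-0.006,0.013,0,0.25,1.2,0],[0.002,-0.006,0.013,0,0.25,1.1,0],[0,0,0,0,0,0,0]]
  ]
}}

```text
time: 6.6
tool_pos: [0.5924, -0.1213, 0.1123]
tcp_rot: [0.984, 1.342, -0.987]
wrist_force: [0.3, 0.4, -2.7]
width: 0.446
```

Run:
```python
from held import *
st(); s=bot.read_state(); snap('wrist','w5'); st(); plan((.5951,-.1227,.09),.302,step=1.5)
held('w5',s['tool_pos'],s['tcp_rot'])
snap('side','s5');snap('scene','c5')
p=load('s5')[0]; cv2.imwrite('pics/s5c.png',cv2.resize(p[110:230,180:310],None,fx=5,fy=5,interpolation=3))
```

```text
t 6.6 p [ 0.5924 -0.1213  0.1123] x [-0.0054  0.0016 -1.    ] y [ 0.9549  0.2968 -0.0047] F [ 0.33  0.45 -2.69] T [ 0.033  0.028 -0.008] w 0.446 q [-0.243  0.259  1.885  0.     1.002 -0.545]
t 6.65 p [ 0.5921 -0.1207  0.1123] x [-0.0063  0.0021 -1.    ] y [ 0.9549  0.297  -0.0054] F [ 0.17 -0.14 -2.53] T [ 0.058 -0.007  0.03 ] w 0.447 q [-2.430e-01  2.590e-01  1.886e+00  1.000e-03  1.003e+00 -5.450e-01]
t 6.65 n 2 dist 2.25 ang 0.007 turn [-0.0005 -0.0039  0.0054]
[-0.0, -0.002, 0.003, 1.111, 0.122, 0.145]
[-0.0, -0.002, 0.003, 1.112, 0.119, 0.143]
4398 z range -62.0 -28.0
-65 335 y [-9.5  9.4] -0.1 top x -2.11
-60 673 y [-9.9  9.6] -0.18 top x -2.4
-55 673 y [-9.9  9.7] -0.15 top x -2.27
-50 649 y [-10.1   9.4] -0.22 top x -2.48
-45 630 y [-10.2   9.4] -0.27 top x -2.39
-40 618 y [-9.7  9.6] -0.08 top x -2.35
-35 589 y [-9.9  9.7] -0.17 top x -2.39
-30 231 y [-9.9  9.3] -0.54 top x -2.2
```

View pics/w5.png

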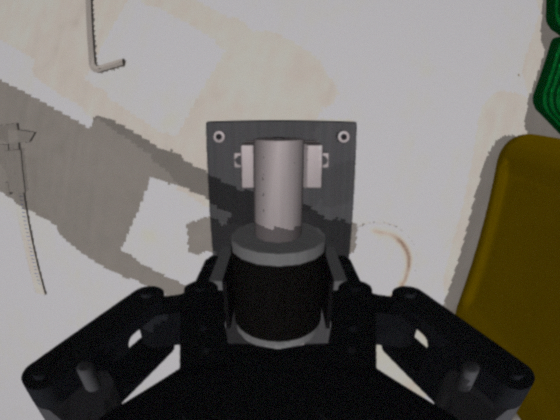

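View pics/s5c.png

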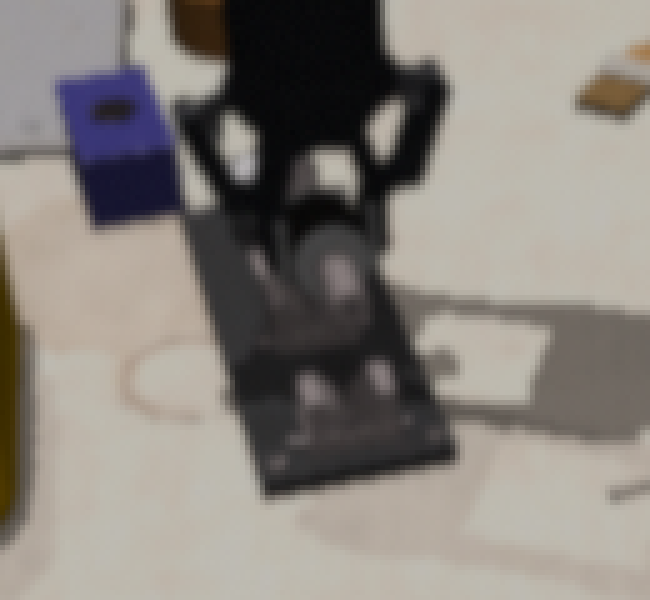

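View pics/c5.png

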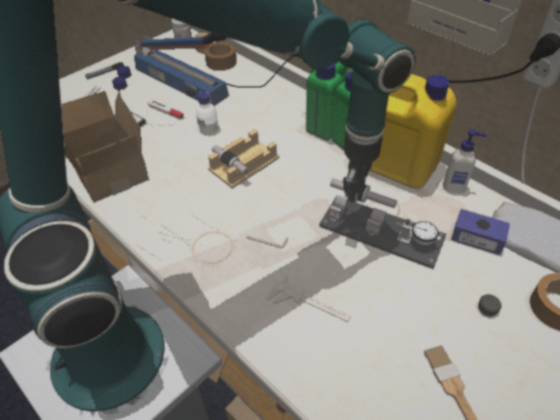

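Run:
```python
from h import *
p,d,K,E=load('w5'); c=wcloud(d,K,E); z=c[...,2]
m=np.zeros(z.shape,bool); m[130:200,225:340]=1; m&=(z>.040)&(z<.052)
v,u=np.nonzero(m); print(m.sum(),u.min(),u.max(),v.min(),v.max())
P=onplane(u,v,.046,K,E)[:,:2]*1000; rc=cv2.minAreaRect(P.astype(np.float32)); print(rc)
th=np.deg2rad(17.3); ex=np.array([np.cos(th),np.sin(th)]); ey=np.array([-np.sin(th),np.cos(th)])
print('gauge O from this', np.array(rc[0])-56*ey)
O=np.array([598.4,-135.3]); T=np.array([592.4,-121.3])
print('tcp in gauge',(T-O)@ex,(T-O)@ey)
```

```text
1358 240 322 144 187
((581.4660034179688, -81.29916381835938), (47.832969665527344, 25.413015365600586), 17.436784744262695)
gauge O from this [ 598.11899637 -134.76576859]
tcp in gauge -1.565316559927776 15.150900437505895
```

Call:
{"fn": "arm_command", "kwargs": {
  "series": [
    [[0,-0.002,0.003,1,0.15,0.15,0],[0,-0.002,0.003,1,0.15,0.1,0],[0,0,0,1,0,0,0],[0,0,0,0.5,0,0,0],[0,0,0,0,0,0,0]]
  ]
}}

```text
time: 7.25
tool_pos: [0.5961, -0.1195, 0.0748]
tcp_rot: [0.982, 1.337, -0.98]
wrist_force: [0.3, 0.4, -3.0]
width: 0.446
```

Run:
```python
from h import *
st(); plan((.5951,-.1227,.058),.302,step=1.5)
```

```text
t 7.25 p [ 0.5961 -0.1195  0.0748] x [ 1.7e-03  3.0e-04 -1.0e+00] y [0.9538 0.3003 0.0017] F [ 0.26  0.41 -3.05] T [-0.042 -0.003 -0.006] w 0.446 q [-2.390e-01  3.050e-01  1.906e+00  1.000e-03  9.280e-01 -5.450e-01]
t 7.25 n 2 dist 1.71 ang 0.003 turn [ 0.003   0.0002 -0.0017]
[0.002, 0.0, -0.001, 0.838, -0.096, 0.138]
[0.002, 0.0, -0.001, 0.838, -0.095, 0.138]
```

Call:
{"fn": "arm_command", "kwargs": {
  "series": [
    [[0,0,0,0.8,0,0.1,0],[0,0,0,0.6,-0.1,0.1,0],[0,0,0,0,0,0,0]]
  ]
}}

```text
time: 7.55
tool_pos: [0.5956, -0.1218, 0.0593]
tcp_rot: [0.982, 1.337, -0.981]
wrist_force: [0.2, -0.5, -3.7]
width: 0.451
```

Run:
```python
from h import *
st(); plan((.5951,-.1227,.0525),.302,step=1.5)
```

```text
t 7.55 p [ 0.5956 -0.1218  0.0593] x [ 1.2e-03  3.0e-04 -1.0e+00] y [0.9538 0.3004 0.0013] F [ 0.2  -0.55 -3.67] T [ 0.042  0.032 -0.007] w 0.451 q [-2.430e-01  3.250e-01  1.914e+00  1.000e-03  9.010e-01 -5.490e-01]
t 7.55 n 1 dist 0.69 ang 0.003 turn [ 0.0031  0.0001 -0.0013]
[0.003, 0.0, -0.001, 0.685, -0.077, 0.067]
```

Call:
{"fn": "arm_command", "kwargs": {
  "series": [
    [[0,0,0,0.3,0,0,0],[0,0,0,0.2,0,0,0],[0,0,0,0,0,0,0]]
  ]
}}

```text
time: 7.85
tool_pos: [0.5959, -0.1221, 0.0542]
tcp_rot: [0.983, 1.337, -0.981]
wrist_force: [-0.7, -0.1, -2.9]
width: 0.445
```

Run:
```python
from h import *
st()
```

```text
t 7.85 p [ 0.5959 -0.1221  0.0542] x [ 1.9e-03  2.0e-04 -1.0e+00] y [0.9539 0.3001 0.0018] F [-0.75 -0.12 -2.93] T [ 0.052  0.059 -0.032] w 0.445 q [-2.430e-01  3.320e-01  1.916e+00  1.000e-03  8.920e-01 -5.490e-01]
```

Call:
{"fn": "arm_command", "kwargs": {
  "series": [
    [[0,0,0,0.15,0,0,0],[0,0,0,0,0,0,0]]
  ]
}}

```text
time: 8.05
tool_pos: [0.5963, -0.1224, 0.0539]
tcp_rot: [0.983, 1.336, -0.98]
wrist_force: [-0.3, -0.5, -2.7]
width: 0.452
```

Run:
```python
from held import *
st(); s=bot.read_state(); snap('wrist','w6'); held('w6',s['tool_pos'],s['tcp_rot'])
snap('scene','c6'); p=load('c6')[0]; cv2.imwrite('pics/c6c.png',cv2.resize(p[165:270,310:455],None,fx=5.5,fy=5.5,interpolation=3))
st()
```

```text
t 8.05 p [ 0.5963 -0.1224  0.0539] x [ 2.5e-03 -1.0e-04 -1.0e+00] y [0.9539 0.3001 0.0024] F [-0.31 -0.45 -2.69] T [0.052 0.096 0.079] w 0.452 q [-2.440e-01  3.330e-01  1.916e+00  1.000e-03  8.910e-01 -5.490e-01]
4675 z range -62.1 -28.0
-65 338 y [-9.5  9.3] -0.14 top x -2.18
-60 685 y [-9.9 10.2] -0.05 top x -2.56
-55 730 y [-10.   13.8] 0.87 top x -2.36
-50 706 y [-10.1  13.7] 0.82 top x -2.14
-45 687 y [-10.1  13.6] 0.68 top x -2.37
-40 654 y [-9.7 13.8] 0.78 top x -2.26
-35 640 y [-9.9 13.8] 0.69 top x -2.26
-30 235 y [-9.8  9.3] -0.36 top x -2.39
t 8.15 p [ 0.5964 -0.1224  0.0538] x [ 2.8e-03 -2.0e-04 -1.0e+00] y [0.9539 0.3002 0.0026] F [-0.61 -0.68  0.19] T [0.023 0.105 0.022] w 0.446 q [-2.440e-01  3.330e-01  1.916e+00  1.000e-03  8.900e-01 -5.490e-01]
```

View pics/w6.png

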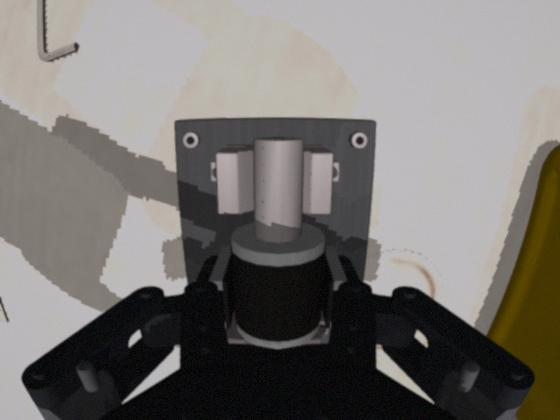

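View pics/c6c.png

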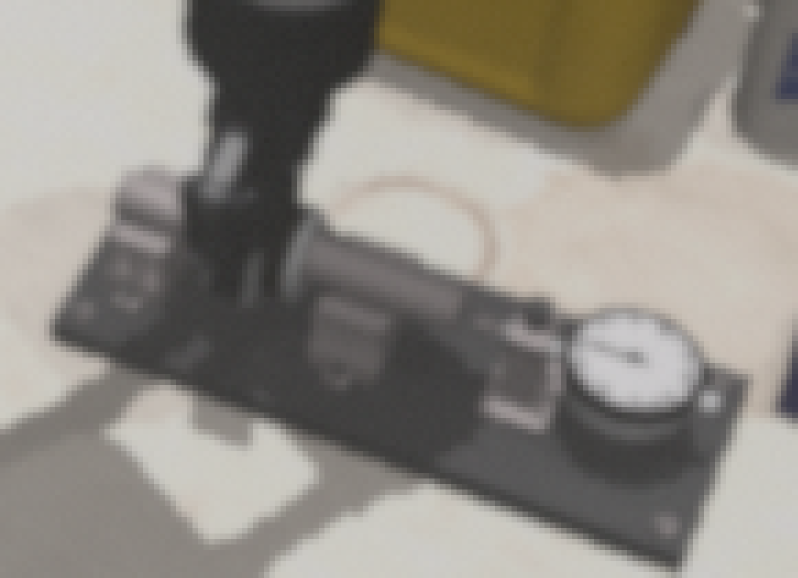

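Call:
{"fn": "arm_command", "kwargs": {
  "series": [
    [[0,0.003,0,0,-0.15,0,0],[0,0,0,0.05,-0.05,0,0]]
  ]
}}

```text
time: 8.35
tool_pos: [0.5948, -0.123, 0.0534]
tcp_rot: [0.985, 1.338, -0.978]
wrist_force: [0.2, 0.2, -2.9]
width: 0.447
```

```bash
cat >> h.py <<'E'
def g():
    st(); s=bot.read_state(); th=np.deg2rad(17.3); ex=np.array([np.cos(th),np.sin(th)]); ey=np.array([-np.sin(th),np.cos(th)])
    T=(s['tool_pos'][:2]-[.5984,-.1353])*1000; F=s['wrist_force']; print('GAUGE tcp x %.2f y %.2f z %.2f  F along x %.2f y %.2f z %.2f'%(T@ex,T@ey,s['tool_pos'][2]*1000,F[:2]@ex,F[:2]@ey,F[2]))
E
python3 - <<'E'
from h import *
g()
E
```

```text
t 8.35 p [ 0.5948 -0.123   0.0534] x [ 0.0028  0.0027 -1.    ] y [0.9539 0.3003 0.0035] F [ 0.15  0.16 -2.95] T [-0.008  0.037 -0.032] w 0.447 q [-0.247  0.331  1.919  0.004  0.889 -0.554]
GAUGE tcp x 0.18 y 12.84 z 53.37  F along x 0.20 y 0.11 z -2.95
```

Call:
{"fn": "arm_command", "kwargs": {
  "series": [
    [[0,0,0,0.03,0,0.4,0],[0,0,0,0.03,0,0.3,0],[0,0,0,0,0,0,0]]
  ]
}}

```text
time: 8.65
tool_pos: [0.5969, -0.1299, 0.0524]
tcp_rot: [0.985, 1.338, -0.978]
wrist_force: [-0.5, 0.9, -2.9]
width: 0.446
```

Run:
```python
from h import *
g()
```

```text
t 8.65 p [ 0.5969 -0.1299  0.0524] x [ 0.0026  0.0034 -1.    ] y [0.9539 0.3    0.0035] F [-0.54  0.89 -2.93] T [ 0.16   0.01  -0.051] w 0.446 q [-0.257  0.338  1.911  0.005  0.89  -0.565]
GAUGE tcp x 0.14 y 5.62 z 52.38  F along x -0.25 y 1.01 z -2.93
```

Call:
{"fn": "arm_command", "kwargs": {
  "series": [
    [[0,0,0,0,0,0.25,0],[0,0,0,0,0,0.1,0],[0,0,0,0,0,0,0]]
  ]
}}

```text
time: 8.95
tool_pos: [0.598, -0.1332, 0.0523]
tcp_rot: [0.986, 1.339, -0.978]
wrist_force: [-0.3, 1.1, -2.2]
width: 0.444
```

Run:
```python
from h import *
g()
```

```text
t 8.95 p [ 0.598  -0.1332  0.0523] x [ 0.0022  0.0042 -1.    ] y [0.9541 0.2996 0.0034] F [-0.27  1.11 -2.19] T [ 0.18   0.076 -0.085] w 0.444 q [-0.262  0.342  1.907  0.006  0.892 -0.57 ]
GAUGE tcp x 0.21 y 2.18 z 52.30  F along x 0.08 y 1.14 z -2.19
```

Call:
{"fn": "arm_command", "kwargs": {
  "series": [
    [[0,-0.003,0,0,0,0.12,0],[0,-0.001,0,0,0,0.1,0],[0,0,0,0,0,0,0]]
  ]
}}

```text
time: 9.25
tool_pos: [0.5982, -0.1338, 0.0523]
tcp_rot: [0.985, 1.338, -0.98]
wrist_force: [0.4, 0.3, -1.9]
width: 0.446
```

Run:
```python
from h import *
g()
```

```text
t 9.25 p [ 0.5982 -0.1338  0.0523] x [ 0.0022  0.0025 -1.    ] y [0.9541 0.2995 0.0028] F [ 0.38  0.33 -1.92] T [0.182 0.029 0.034] w 0.446 q [-0.262  0.342  1.906  0.004  0.892 -0.569]
GAUGE tcp x 0.21 y 1.49 z 52.28  F along x 0.46 y 0.20 z -1.92
```

Call:
{"fn": "arm_command", "kwargs": {
  "series": [
    [[0,0,0,0,0,0.2,0],[0,0,0,0,0,0.1,0]]
  ]
}}

```text
time: 9.45
tool_pos: [0.5982, -0.134, 0.0523]
tcp_rot: [0.988, 1.342, -0.979]
wrist_force: [-0.9, 4.2, -0.6]
width: 0.442
```

Run:
```python
from h import *
g()
```

```text
t 9.45 p [ 0.5982 -0.134   0.0523] x [-1.0e-04  6.8e-03 -1.0e+00] y [0.9542 0.2991 0.0019] F [-0.9   4.17 -0.64] T [0.627 0.15  0.089] w 0.442 q [-0.264  0.344  1.904  0.008  0.896 -0.574]
GAUGE tcp x 0.23 y 1.29 z 52.30  F along x 0.38 y 4.25 z -0.64
```

Call:
{"fn": "arm_command", "kwargs": {
  "series": [
    [[0,-0.004,0,0.1,0,0.05,0],[0,-0.002,0,0.1,0,0.05,0]]
  ]
}}

```text
time: 9.65
tool_pos: [0.5983, -0.1339, 0.0521]
tcp_rot: [0.984, 1.339, -0.98]
wrist_force: [-4.3, 3.9, 6.4]
width: 0.448
```

Run:
```python
from h import *
g()
```

```text
t 9.65 p [ 0.5983 -0.1339  0.0521] x [ 3.0e-04  2.3e-03 -1.0e+00] y [0.954  0.2998 0.001 ] F [-4.35  3.94  6.38] T [0.695 0.669 0.058] w 0.448 q [-0.262  0.344  1.905  0.003  0.893 -0.568]
GAUGE tcp x 0.32 y 1.32 z 52.08  F along x -2.98 y 5.05 z 6.38
```

Call:
{"fn": "arm_command", "kwargs": {
  "series": [
    [[0,0,0,0.2,-0.04,0.05,0],[0,0,0,0.2,-0.02,0.05,0]]
  ]
}}

```text
time: 9.85
tool_pos: [0.5984, -0.134, 0.0521]
tcp_rot: [0.985, 1.34, -0.98]
wrist_force: [-6.0, 5.5, 10.8]
width: 0.447
```

Run:
```python
from held import *
g();s=bot.read_state(); snap('wrist','w7'); held('w7',s['tool_pos'],s['tcp_rot']);g()
snap('scene','c7'); p=load('c7')[0]; cv2.imwrite('pics/c7c.png',cv2.resize(p[165:270,310:455],None,fx=5.5,fy=5.5,interpolation=3))
g()
```

```text
t 9.85 p [ 0.5984 -0.134   0.0521] x [-1.0e-04  3.8e-03 -1.0e+00] y [0.9539 0.3001 0.0011] F [-5.96  5.5  10.79] T [0.822 0.973 0.026] w 0.447 q [-0.263  0.344  1.904  0.005  0.894 -0.571]
GAUGE tcp x 0.37 y 1.26 z 52.08  F along x -4.05 y 7.02 z 10.79
4958 z range -67.7 -28.0
-65 458 y [-14.   13.9] -0.26 top x -2.07
-60 773 y [-13.9  13.7] -0.02 top x -2.17
-55 773 y [-13.8  13.7] 0.34 top x -2.14
-50 754 y [-13.8  13.8] -0.04 top x -2.34
-45 696 y [-13.6  13.7] -0.06 top x -2.43
-40 611 y [-9.8  9.6] -0.2 top x -2.32
-35 596 y [-9.9  9.2] -0.27 top x -2.21
-30 227 y [-10.    9.3] -0.39 top x -2.18
body -1.404086828305017 -1.404086828305017 -14.900311601552849
t 9.9 p [ 0.5983 -0.134   0.052 ] x [-2.0e-04  3.9e-03 -1.0e+00] y [0.9539 0.3001 0.001 ] F [-6.18  5.53 10.31] T [0.829 0.924 0.035] w 0.444 q [-0.263  0.344  1.904  0.005  0.894 -0.571]
GAUGE tcp x 0.31 y 1.27 z 52.05  F along x -4.26 y 7.12 z 10.31
t 9.95 p [ 0.5984 -0.134   0.0521] x [-0.      0.0039 -1.    ] y [0.9539 0.3    0.0011] F [-5.97  5.79 10.59] T [0.88  0.88  0.036] w 0.448 q [-0.263  0.344  1.904  0.005  0.894 -0.571]
GAUGE tcp x 0.35 y 1.27 z 52.06  F along x -3.97 y 7.31 z 10.59
```

View pics/w7.png

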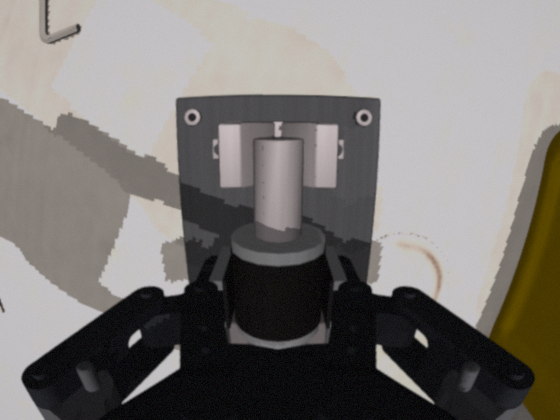

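View pics/c7c.png

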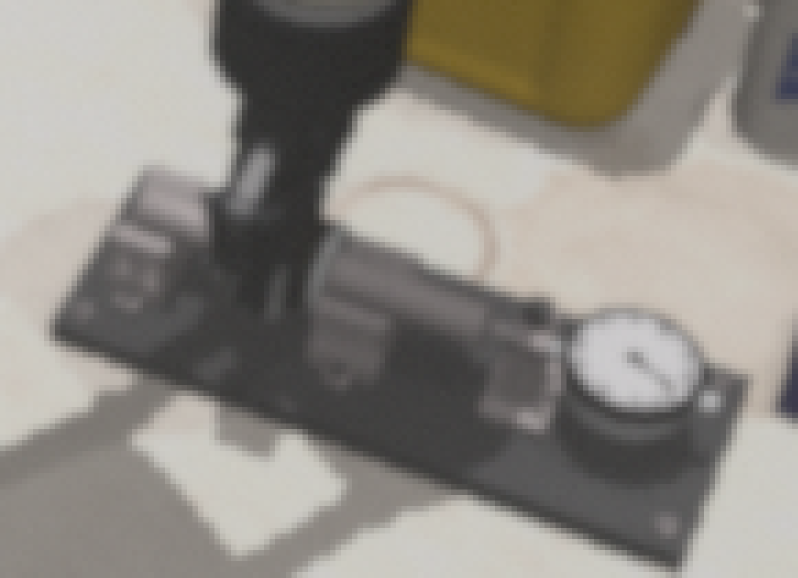

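Call:
{"fn": "arm_command", "kwargs": {
  "series": [
    [[0,-0.001,0,0.3,-0.1,0.05,0],[0,-0.001,0,0.3,-0.1,0.05,0]]
  ]
}}

```text
time: 10.15
tool_pos: [0.5983, -0.134, 0.052]
tcp_rot: [0.986, 1.338, -0.978]
wrist_force: [-5.8, 6.3, 14.9]
width: 0.444
```

Run:
```python
from h import *
g()
p,d,K,E=load('w7'); c=wcloud(d,K,E); z=c[...,2]
th=np.deg2rad(17.3); ex=np.array([np.cos(th),np.sin(th)]); ey=np.array([-np.sin(th),np.cos(th)])
G=(c[...,:2]-[.5984,-.1353])*1000; gy=G@ey; gx=G@ex
m=np.zeros(z.shape,bool); m[110:200,200:350]=1
b=m&(z>.042)&(z<.050)&(abs(gx)>16)&(abs(gx)<26); print('block y',np.percentile(gy[b],[1,99]),'x',np.percentile(gx[b],[1,99]),np.median(z[b]))
s=m&(z>.0505)&(abs(gx)<8); print('shaft end y',np.percentile(gy[s],[98,99.5]),'zmax',np.percentile(z[s],98), 'x',gx[s&(z>.054)].mean())
for a in range(30,63,5):
    q=s&(gy>a)&(gy<=a+5); print(a,q.sum(),np.percentile(z[q],90).round(4) if q.sum()>5 else '')
```

```text
t 10.15 p [ 0.5983 -0.134   0.052 ] x [ 0.0027  0.0041 -1.    ] y [0.9539 0.3    0.0038] F [-5.8   6.32 14.95] T [1.109 1.089 0.073] w 0.444 q [-0.263  0.343  1.906  0.006  0.891 -0.572]
GAUGE tcp x 0.31 y 1.28 z 52.04  F along x -3.66 y 7.76 z 14.95
block y [43.40762638 68.79218739] x [-23.82770962  23.74823428] 0.04483548248325149
shaft end y [71.90208474 71.90208474] zmax 0.17190283249792823 x 0.0749053029253746
30 0 
35 2 
40 442 0.0541
45 497 0.054
50 497 0.0541
55 525 0.054
60 323 0.054
```

Call:
{"fn": "arm_command", "kwargs": {
  "series": [
    [[0,-0.002,0.001,0.4,-0.15,0.06,0],[0,-0.002,0.001,0.4,-0.15,0.06,0]]
  ]
}}

```text
time: 10.35
tool_pos: [0.5983, -0.134, 0.052]
tcp_rot: [0.988, 1.333, -0.974]
wrist_force: [-7.2, 9.2, 20.3]
width: 0.448
```

Run:
```python
from h import *
g(); snap('wrist','w8'); snap('side','s8'); g(); snap('scene','c8'); g()
p,d,K,E=load('w8'); c=wcloud(d,K,E); z=c[...,2]
th=np.deg2rad(17.3); ex=np.array([np.cos(th),np.sin(th)]); ey=np.array([-np.sin(th),np.cos(th)])
G=(c[...,:2]-[.5984,-.1353])*1000; gy=G@ey; gx=G@ex
m=np.zeros(z.shape,bool); m[110:200,200:350]=1
b=m&(z>.042)&(z<.050)&(abs(gx)>16)&(abs(gx)<26); print('block y',np.percentile(gy[b],[1,99]))
s=m&(z>.0505)&(z<.06)&(abs(gx)<8); print('shaft end y',np.percentile(gy[s],[98,99.5]),gy[s].max())
for a in range(40,63,5):
    q=s&(gy>a)&(gy<=a+5); print(a,np.percentile(z[q],90).round(4),gx[q].mean().round(2))
p=load('c8')[0]; A=cv2.resize(p[165:270,310:455],None,fx=5.5,fy=5.5,interpolation=3); cv2.imwrite('pics/c8c.png',A)
```

```text
t 10.35 p [ 0.5983 -0.134   0.052 ] x [ 0.0092  0.0038 -1.    ] y [0.9539 0.2999 0.0099] F [-7.21  9.15 20.29] T [1.482 1.379 0.102] w 0.448 q [-0.264  0.339  1.911  0.008  0.883 -0.574]
GAUGE tcp x 0.25 y 1.28 z 51.98  F along x -4.17 y 10.88 z 20.29
t 10.45 p [ 0.5982 -0.134   0.052 ] x [ 0.0094  0.0037 -0.9999] y [0.9539 0.2999 0.01  ] F [-7.28  8.65 19.62] T [1.35  1.265 0.06 ] w 0.446 q [-0.264  0.339  1.911  0.008  0.883 -0.574]
GAUGE tcp x 0.23 y 1.28 z 51.96  F along x -4.37 y 10.43 z 19.62
t 10.5 p [ 0.5983 -0.134   0.052 ] x [ 0.0094  0.0036 -0.9999] y [0.9539 0.2999 0.01  ] F [-7.69  9.53 19.19] T [1.405 1.265 0.116] w 0.447 q [-0.264  0.339  1.911  0.008  0.883 -0.574]
GAUGE tcp x 0.26 y 1.26 z 51.99  F along x -4.51 y 11.39 z 19.19
block y [43.49841706 68.75946323]
shaft end y [62.65823911 62.88848941] 63.08332293900882
40 0.0539 0.11
45 0.054 -0.1
50 0.054 -0.13
55 0.054 -0.02
60 0.0539 -0.07
```

View pics/c8c.png

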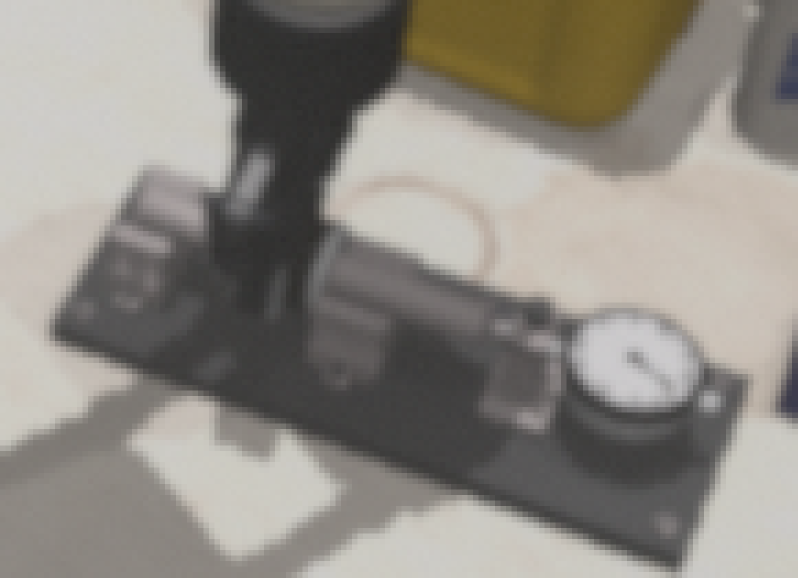

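Run:
```python
from h import *
g(); print(bot.finish_job()); g()
```

```text
t 10.5 p [ 0.5983 -0.134   0.052 ] x [ 0.0094  0.0036 -0.9999] y [0.9539 0.2999 0.01  ] F [-7.69  9.53 19.19] T [1.405 1.265 0.116] w 0.447 q [-0.264  0.339  1.911  0.008  0.883 -0.574]
GAUGE tcp x 0.26 y 1.26 z 51.99  F along x -4.51 y 11.39 z 19.19
the job is handed in; nothing more can be done
None
the job is handed in; nothing more can be done
```

The long-ended roller is in the gauge, long end towards the indicator. It is still gripped, pushed against the dial V-block and pressed down. I handed the job in at 10.5 s; `finish_job` gave no verdict.

**Seating:** The short shaft end measured at gauge y of about 62.9 mm, against 63 mm for fully home. The shaft is level to about 0.1 mm and centred in the open V to about 0.1 mm. The dial needle has moved.

**Forces:** The last readings were steady, with about 19 N down, inside the 12–30 N asked for. About 11 N acts along the axis, of which roughly 1.5 N is the indicator's spring and the rest is the shoulder on the block.

**Imperfections:**
- A sideways load of about 4.5 N and a tool tilt of about 0.6° remained.
- The roller sits about 4.5 mm below the grasp point, because the tool rose while the jaws closed; no slip showed.
- The fixed cameras and the wrist camera disagreed by 3–4 mm. I used the wrist camera; its views agreed with each other and with the block sizes to about 1 mm.

I never commanded the tool near the indicator's case or post. I did not touch the other roller or the small things, but I made no final measurement that they stayed put.

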